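# Pack the seven storage pots into the round tin

## Task

Pack all seven storage pots into the round steel tin, each upright and flat on the tin's floor: the blue pot in the middle and the six white ones close round it in a ring. Four white pots are in the tin already and one of them is in the way, so shift what needs shifting. Set the pots down gently without dropping them or letting one fall over, and leave the tin and all the other things where they stand.

Things in the scene. Friction and masses are not known exactly. Their poses are not given: they have to be found in the camera images.
- tin: round open steel tin, loose on the worktop (0.9 kg): inside diameter 184 mm, outside 190 mm (rim 195 mm), floor 4 mm thick, rim 46 mm above the worktop. Origin: centre of its underside, z up. Seven pots fit only as one in the middle with six round it, ring centres about 60 to 61 mm from the tin's centre and 60 degrees apart, with about 5 mm of play in all.
- tin_floor (a point): centre of the tin's inner floor, 4 mm above the tin's origin
- pot_blue: blue-glazed pot with a blue lid, on the draining board (4 mm above the worktop): ceramic pot, 58 mm diameter, foot narrowing to 51 mm in the lowest 6 mm, fixed lid (top 62 mm above the base), on it a round upright wooden knob, 24 mm diameter, from 62 to 90 mm above the base; about 0.2 kg. Origin: centre of its underside, z up through the knob. Lift it by the knob.
- pot_a: white-glazed pot with a pale wooden lid, starts on the draining board (4 mm above the worktop): ceramic pot, 58 mm diameter, foot narrowing to 51 mm in the lowest 6 mm, fixed lid (top 62 mm above the base), on it a round upright wooden knob, 24 mm diameter, from 62 to 90 mm above the base; about 0.2 kg. Origin: centre of its underside, z up through the knob. Lift it by the knob.
- pot_b: white-glazed pot with a pale wooden lid, starts on the strip of worktop in front of the sink: ceramic pot, 58 mm diameter, foot narrowing to 51 mm in the lowest 6 mm, fixed lid (top 62 mm above the base), on it a round upright wooden knob, 24 mm diameter, from 62 to 90 mm above the base; about 0.2 kg. Origin: centre of its underside, z up through the knob. Lift it by the knob.
- pot_c: white-glazed pot with a pale wooden lid, starts already inside the tin, in the ring near its wall: ceramic pot, 58 mm diameter, foot narrowing to 51 mm in the lowest 6 mm, fixed lid (top 62 mm above the base), on it a round upright wooden knob, 24 mm diameter, from 62 to 90 mm above the base; about 0.2 kg. Origin: centre of its underside, z up through the knob. Lift it by the knob.
- pot_d: white-glazed pot with a pale wooden lid, starts already inside the tin, in the ring near its wall: ceramic pot, 58 mm diameter, foot narrowing to 51 mm in the lowest 6 mm, fixed lid (top 62 mm above the base), on it a round upright wooden knob, 24 mm diameter, from 62 to 90 mm above the base; about 0.2 kg. Origin: centre of its underside, z up through the knob. Lift it by the knob.
- pot_e: white-glazed pot with a pale wooden lid, starts already inside the tin, in the ring near its wall: ceramic pot, 58 mm diameter, foot narrowing to 51 mm in the lowest 6 mm, fixed lid (top 62 mm above the base), on it a round upright wooden knob, 24 mm diameter, from 62 to 90 mm above the base; about 0.2 kg. Origin: centre of its underside, z up through the knob. Lift it by the knob.
- pot_f: white-glazed pot with a pale wooden lid, starts already inside the tin, off the middle, in the way of the packing: ceramic pot, 58 mm diameter, foot narrowing to 51 mm in the lowest 6 mm, fixed lid (top 62 mm above the base), on it a round upright wooden knob, 24 mm diameter, from 62 to 90 mm above the base; about 0.2 kg. Origin: centre of its underside, z up through the knob. Lift it by the knob.
- food_tin: bystander: closed food can, 75 mm diameter, 58 mm high, on the draining board. Origin: centre of its underside
- spice_jar: bystander: spice jar with black cap, 41 mm diameter, 105 mm high, on the draining board. Origin: centre of its underside
- jam_jar: bystander: glass jar with green lid, 62 mm diameter, 86 mm high, on the draining board. Origin: centre of its underside
- small_mug: bystander: small dark and white mug, 60x84x53 mm with its handle, on the worktop in front of the sink. Origin: centre of its underside
- big_mug: bystander: beige mug, 82x120x94 mm with its handle, behind the tin. Origin: centre of its underside
- canister: bystander: orange canister with a wooden lid, 77 mm diameter, 85 mm high, to the right of the tin. Origin: centre of its underside
Not all that is in view belongs to the job. Several things have the shape of the pot_blue; the one meant has the colours described above.

How it is judged:
By the outcome, as a careful person would: the job done as asked, in the order asked, and still so for the second after the job is handed in, with the robot touching nothing.
It also fails if it takes over 72 s, if anything falls off the work surface, if the arm or the gripper's body presses on something with over 40 N, if the wrist force passes 120 N, or if a joint passes its speed limit or range.

## Robot

A 6-joint arm with a two-finger parallel gripper is mounted at the origin on a cart in front of the work surface, level with it; the furniture and walls round the work are solid. World frame = base frame: x ahead of the robot, y to its left, z up, the work surface at z = 0. Lengths are in m, angles in degrees, forces in N, time in s.
With the tool pointing down it reaches from about 0.4 to 0.825 m from the base axis. Payload 7 kg.
Tool frame: the origin (TCP) lies midway between the tips of the shut fingers; the grasp point (between the pads) lies 19 mm behind it; z points along the fingers, y is the line along which they close (so a half turn about z gives the same grasp; the last joint's range is limited). The gripper opens to 88 mm and grips with 3 to 60 N. Pads are 19 mm wide; open, the fingers measure 130 mm over their backs; the gripper's body (78 mm by 193 mm) begins 47 mm behind the grasp point.
Start: joints at [82.913, 20.546, 0.682, 0, -70.136, -16.507], TCP at [0.27, 0.619, 0.227] pointing down, gripper open.
Joint ranges: [-176.03, 176.03], [-82.01, 121.73], [-58.28, 71.71], [-173.87, 95.51], [-174.79, -0.11], [-173.66, 173.66]. Speed limits (degrees/s): [136.94, 136.94, 172.46, 180, 180, 180].

## Interface

Orientations are given as a 3x3 rotation matrix whose columns are the frame's x, y, z axes.
In Python, from rig import robot gives the robot as it stands. Calls block until the motion is done:
- robot.goto(position, orientation): joint-space move of the TCP to a pose.
- robot.servo_line(position, ori=None, speed=0.15): straight line of the TCP; ori=None keeps the orientation; speed is the mean speed in m/s.
- robot.movej(angles): joint-space move.
- robot.move_gripper(opening): opening from 0.0 (shut) to 1.0 (fully open); the grip force is fixed at half the most; returns when the fingers have stopped.
- robot.dwell(seconds).
- robot.ik(position, orientation): joint angles nearest the present ones, or None.
- robot.grab_frame(name): name is "scene" or "side" or "wrist"; returns (picture, depth): 400x640x3 uint8, red, green, blue; 400x640 float32, m along the optical axis (not along the pixel's ray), 0 where there is no reading.
- robot.camera_info(name): a dict with "vfov" (degrees; the focal length in pixels is half the picture's height over the tangent of half this angle, whatever the lens; pixels are square), "cx", "cy" (the principal point, pixels), "view" (4x4, takes a point from world to camera coordinates); the wrist camera has in their place "T_tool_cam" (4x4, takes a point from camera to tool coordinates, whose origin is the TCP and whose axes are the flange's). Camera axes: x right, y down, z forward; pixel columns grow to the right and rows downward; lengths in m; the calibration is good to about 2 mm. The wrist camera is an equidistant fisheye: a pixel r from the principal point sees the ray r / f radians off the axis. A picture is of the moment at which its call begins: read the wrist's pose just before it. camera_info takes no time and is no camera call.
A pose or a line that the arm cannot do raises robot.Unreachable and nothing moves.
- robot.job_done(): hands the job in; it is judged then, once.
Readings, each from a call of its own:
- robot.read_t(): time.
- robot.read_qpos(): joint angles.
- robot.read_qvel(): joint speeds.
- robot.read_effort(): joint torques, N m.
- robot.read_position(): TCP position.
- robot.read_tcp_rot(): TCP orientation.
- robot.read_force(): force on the tool from outside, world axes, zero at the start.
- robot.read_ft_torque(): the same for the moment, N m.
- robot.read_grip_width(): opening from 0.0 (shut) to 1.0 (fully open).
- robot.read_finger_force(): force on a finger pad.
Only numpy, scipy, OpenCV 4.12 (cv2) and the standard library are available. Lean on these libraries where they do the work, as an engineer would, in place of code of your own. Each camera call takes 0.05 s, during which the arm holds its last target. There are 200 camera calls.

## Working session

There is one attempt and no reset: what is moved stays moved. The work goes in short steps, each a Python script; the robot and the scene stay as the last script left them, time stands still between calls to the robot, and variables do not carry over. Pictures are saved under pics/ and viewed, at most 10 in all, crops included, and the job is handed in when it is done.

```bash
mkdir -p pics; ls; cat > h.py <<'E'
import numpy as np, cv2
from rig import robot
def save(n,img): cv2.imwrite(f'pics/{n}.png',cv2.cvtColor(img,cv2.COLOR_RGB2BGR))
def cloud(name,d):
    c=robot.camera_info(name); f=200/np.tan(np.radians(c['vfov'])/2)
    v,u=np.mgrid[0:400,0:640]
    P=np.stack([(u-c['cx'])/f*d,(v-c['cy'])/f*d,d,np.ones_like(d)],-1)
    return (P@np.linalg.inv(c['view']).T)[...,:3]
E
python3 - <<'E'
from h import *
for n in ('scene','side'):
    im,d=robot.grab_frame(n); save(n,im); np.savez(n,im=im,d=d); c=robot.camera_info(n); print(n,c['vfov'],np.linalg.inv(c['view']).round(3))
E
```

```text
pics
scene 53.07511121593462 [[ 0.816 -0.237  0.527 -0.227]
 [-0.578 -0.318  0.752 -1.303]
 [-0.011 -0.918 -0.397  0.674]
 [ 0.     0.     0.     1.   ]]
side 50.29321110835587 [[ 0.975 -0.137  0.173  0.342]
 [-0.22  -0.661  0.718 -1.17 ]
 [ 0.016 -0.738 -0.675  1.005]
 [ 0.     0.     0.     1.   ]]
```

View pics/scene.png

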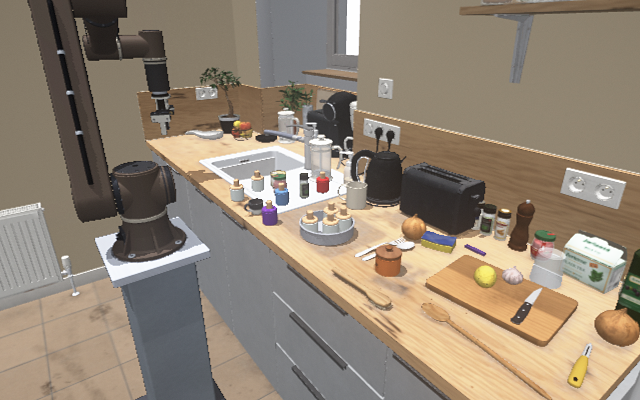

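View pics/side.png

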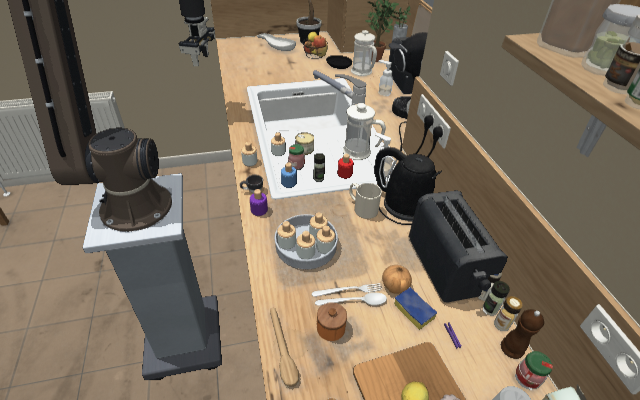

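The scene view shows the tin at (327,228), blue pot (282,195), white pots outside at (237,190) and (257,180); purple and red pots are decoys. The side view shows the tin at (306,242), with its knobs near (286,226), (318,217), (325,230) and (306,237).

```bash
python3 - <<'E'
from h import *
z=np.load('side.npz'); P=cloud('side',z['d'])
for n,(u,v) in dict(tin1=(286,227),t2=(318,219),t3=(325,231),t4=(306,238),blue=(289,170),a=(278,135),b=(249,148),purple=(258,193),red=(345,156),food=(304,136),jam=(296,150),spice=(319,157),smug=(254,180),bmug=(366,190),can=(331,308),worktop=(280,285),press=(358,110)).items():
    p=P[v-1:v+2,u-1:u+2].reshape(-1,3); print(n,np.median(p,0).round(3), P[v-3:v+1,u,2].round(3))
# rough top view
im=z['im']; x0,y0,r=0.35,-0.35,.002
m=np.zeros((400,300,3),np.uint8)
ok=(P[...,2]>-.05)&(P[...,2]<.25)&(z['d']>0)
i=((P[...,0]-x0)/r).astype(int); j=((P[...,1]-y0)/r).astype(int)
ok&=(i>=0)&(i<300)&(j>=0)&(j<400)
m[j[ok],i[ok]]=im[ok]
E
```

```text
tin1 [ 0.472 -0.285  0.085] [0.096 0.091 0.092 0.085]
t2 [ 0.574 -0.267  0.083] [0.093 0.091 0.085 0.081]
t3 [ 0.582 -0.326  0.087] [0.091 0.094 0.092 0.087]
t4 [ 0.522 -0.337  0.082] [0.093 0.09  0.087 0.082]
blue [0.532 0.001 0.073] [0.087 0.083 0.077 0.073]
a [0.525 0.201 0.091] [0.098 0.096 0.095 0.094]
b [0.409 0.163 0.072] [0.087 0.08  0.077 0.072]
purple [ 0.409 -0.116  0.086] [0.09  0.09  0.093 0.087]
red [0.739 0.016 0.093] [0.014 0.093 0.093 0.095]
food [0.63 0.22 0.06] [0.06  0.06  0.06  0.058]
jam [0.575 0.092 0.088] [0.091 0.089 0.094 0.088]
spice [0.642 0.006 0.109] [0.11  0.108 0.11  0.106]
smug [0.408 0.025 0.029] [0.043 0.036 0.032 0.025]
bmug [ 0.771 -0.144  0.058] [0.071 0.065 0.065 0.062]
can [ 0.535 -0.583  0.078] [0.066 0.068 0.071 0.078]
worktop [ 0.427 -0.427  0.   ] [-0.002  0.003  0.002  0.002]
press [0.82  0.149 0.195] [0.213 0.209 0.197 0.197]
```

```bash
cat >> h.py <<'E'
def R(yaw):  # tool down, closing line at world angle yaw (deg)
    a=np.radians(yaw); y=np.array([np.cos(a),np.sin(a),0]); z=np.array([0,0,-1.]); return np.stack([np.cross(y,z),y,z],1)
def best(p,yaw):
    q0=robot.read_qpos(); c=[]
    for k in (0,180):
        q=robot.ik(p,R(yaw+k))
        if q is not None: c.append((np.abs(np.array(q)-q0).max(),yaw+k))
    return R(min(c)[1]) if c else None
def wshot(name):
    p=np.array(robot.read_position()); Rt=np.array(robot.read_tcp_rot())
    im,d=robot.grab_frame('wrist'); save(name,im); np.savez(name,im=im,d=d,p=p,R=Rt); return im,d,p,Rt
def rays(uv,Rt,p):
    c=robot.camera_info('wrist'); f=200/np.tan(np.radians(c['vfov'])/2)
    uv=np.asarray(uv,float)-[c['cx'],c['cy']]; r=np.linalg.norm(uv,axis=-1,keepdims=True); th=r/f
    d=np.concatenate([uv/np.maximum(r,1e-9)*np.sin(th),np.cos(th)],-1)
    T=c['T_tool_cam']; return d@(Rt@T[:3,:3]).T, p+Rt@T[:3,3]
def onplane(uv,z,Rt,p):
    d,o=rays(uv,Rt,p); return o+d*((z-o[2])/d[...,2])[...,None]
E
python3 - <<'E'
from h import *
c=robot.camera_info('wrist'); print(c)
p=[0.5,0.08,0.27]; robot.goto(p,best(p,90)); wshot('w1'); print(robot.read_t(),robot.read_qpos())
p=[0.52,-0.30,0.27]; robot.goto(p,best(p,90)); wshot('w2'); print(robot.read_t(),robot.read_qpos())
cv2.imwrite('pics/w12.png',np.vstack([cv2.imread('pics/w1.png'),cv2.imread('pics/w2.png')])[::1,:][:, :][:800])
a=cv2.imread('pics/w1.png');b=cv2.imread('pics/w2.png');cv2.imwrite('pics/w12.png',cv2.resize(np.hstack([a,b]),(800,250)))
E
```

```text
{'vfov': 65.70646984690485, 'cx': 322.24455663942643, 'cy': 204.45710963714257, 'T_tool_cam': array([[ 7.59159792e-04, -9.66977709e-01, -2.54859831e-01,
         6.68629350e-02],
       [ 9.99999702e-01,  7.69515109e-04,  5.90740719e-05,
         1.21661613e-03],
       [ 1.38995180e-04, -2.54859800e-01,  9.66978005e-01,
        -1.58073288e-01],
       [ 0.00000000e+00,  0.00000000e+00,  0.00000000e+00,
         1.00000000e+00]])}
2.2583 [ 3.14083386e+01  2.93920973e+00 -1.61602223e+01 -3.39401560e-03
 -7.09100521e+01  5.86340536e+01]
3.725 [-1.12381116e+01  1.21169387e+01 -5.30134879e+00 -9.29633685e-03
 -7.25626552e+01  1.01320709e+02]
```

View pics/w1.png

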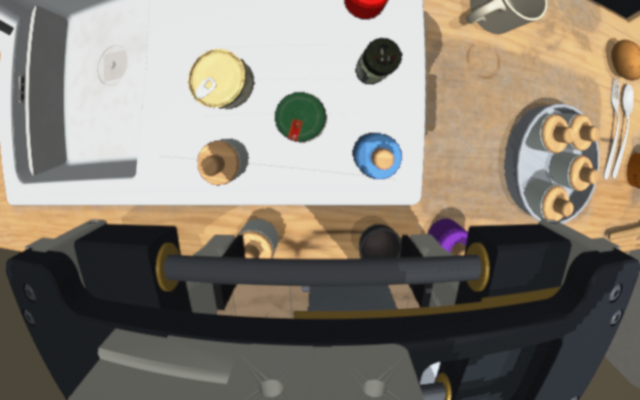

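View pics/w2.png

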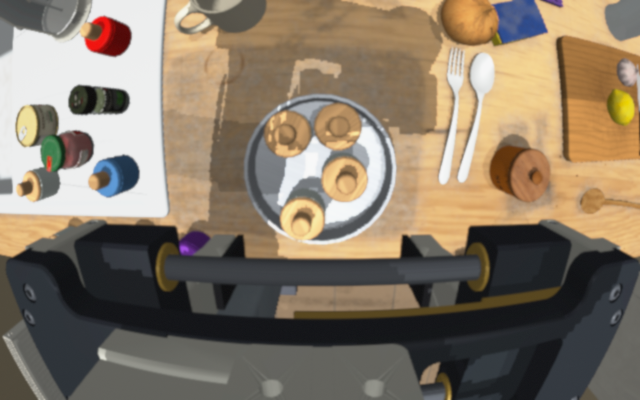

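w1: blue pot knob (383,157), pot a (213,163), pot b (257,245, partly hidden by the gripper), jars between. w2: tin centred ~(320,168), knobs at (288,133), (339,128), (346,183), (302,222); a gap in the ring on the left and the lower right.

```bash
cat >> h.py <<'E'
from scipy.optimize import least_squares
def wcloud(d,Rt,p):
    v,u=np.mgrid[0:400,0:640]; dr,o=rays(np.stack([u,v],-1),Rt,p)
    ax=Rt@robot.camera_info('wrist')['T_tool_cam'][:3,2]
    return o+dr*(d/(dr@ax))[...,None]
def knobs(P,z0=0.0,tol=.006,lo=40):
    m=(np.abs(P[...,2]-z0)<tol).astype(np.uint8)
    m[235:]=0
    n,l,s,c=cv2.connectedComponentsWithStats(m); out=[]
    for i in range(1,n):
        if s[i,4]>lo:
            q=P[l==i]; (x,y),r=cv2.minEnclosingCircle(q[:,:2].astype(np.float32))
            out.append((np.array([x,y]),r,q[:,2].mean(),c[i],s[i,4]))
    return out
def fitc(q,r=None):
    f=lambda a: np.hypot(q[:,0]-a[0],q[:,1]-a[1])-(a[2] if r is None else r)
    s=least_squares(f,[*q.mean(0)[:2],r or .09],loss='soft_l1',f_scale=.001); return s.x
E
python3 - <<'E'
from h import *
for n in ('w1','w2'):
    z=np.load(n+'.npz'); P=wcloud(z['d'],z['R'],z['p'])
    print(n,'table',P[(100 if n=='w2' else 150),(200 if n=='w2' else 470)].round(4))
    for k in knobs(P,.094): print(k[0].round(4),round(float(k[1]),4),k[2].round(4),k[3].round(0),k[4])
    if n=='w2':
        q=P[(np.abs(P[...,2]-.046)<.003)]; q=q[np.abs(np.hypot(q[:,0]-.525,q[:,1]+.3)-.095)<.02]; print(len(q),fitc(q),np.percentile(q[:,2],[5,50,95]), np.ptp(q,0))
    # colour method: blue/ knob ellipse centre onto plane
E
```

```text
w1 table [ 0.5379 -0.1411 -0.0017]
[ 0.7516 -0.1822] 0.04 0.0925 [525.  11.] 237
[0.6368 0.0211] 0.0198 0.0938 [372.  69.] 82
[0.5758 0.1055] 0.0282 0.0899 [299. 116.] 1953
[ 0.5776 -0.2564] 0.0127 0.0927 [568. 135.] 172
[ 0.5847 -0.3156] 0.0122 0.0927 [593. 134.] 135
[0.5295 0.0122] 0.012 0.093 [383. 159.] 335
[0.5234 0.2094] 0.0121 0.0928 [209. 166.] 293
[ 0.5226 -0.3248] 0.0117 0.0928 [593. 176.] 127
[ 0.4726 -0.2726] 0.012 0.0926 [567. 208.] 147
w2 table [ 6.286e-01 -1.245e-01  5.000e-04]
[0.7983 0.1317] 0.0319 0.0939 [44. 15.] 190
[ 0.7379 -0.1775] 0.034 0.0925 [217.   8.] 238
[0.744  0.0215] 0.0121 0.0927 [86. 29.] 157
[0.6412 0.0136] 0.0206 0.0938 [ 92. 100.] 170
[ 0.5849 -0.3173] 0.0119 0.0933 [339. 126.] 342
[ 0.5766 -0.258 ] 0.0119 0.0933 [284. 134.] 353
[0.5755 0.1043] 0.0287 0.0897 [ 50. 153.] 607
[0.5293 0.0106] 0.0121 0.0925 [ 94. 182.] 172
[ 0.5218 -0.3262] 0.0123 0.093 [346. 184.] 345
[0.5231 0.2081] 0.012 0.0922 [ 20. 190.] 91
[ 0.4717 -0.2752] 0.0122 0.093 [301. 226.] 307
1939 [ 0.52903628 -0.29609357  0.0937964 ] [0.04384646 0.04607359 0.04753023] [0.19208952 0.19382667 0.00595121]
```

```bash
cat >> h.py <<'E'
TIN=np.array([.5290,-.2961]); H=.065; OP=.45
def pick(xy,base,yaw,up=.19):
    p=np.r_[xy,up if up>.14 else .14]; Ro=best(p,yaw); robot.move_gripper(OP)
    robot.goto(p,Ro); robot.servo_line(np.r_[xy,base+H+.03],speed=.2); robot.servo_line(np.r_[xy,base+H],speed=.08)
    robot.move_gripper(0.0); w=robot.read_grip_width(); 
    f0=robot.read_force()[2]
    robot.servo_line(np.r_[xy,base+H+.012],speed=.06)
    print('pick w',round(w,3),'(24mm=.273) finger',robot.read_finger_force(),'dFz',round(robot.read_force()[2]-f0,2),'t',robot.read_t())
def lower(xy,base=.004):
    z=base+H; f=[robot.read_force()[2]]
    for dz in (.0015,.0007,0,-.0006,-.0012):
        robot.servo_line(np.r_[xy,z+dz],speed=.015); f.append(robot.read_force()[2])
        if f[-1]-f[0]>1.2: break
    print('set dz',dz,'Fz',np.round(f,2),'F',np.round(robot.read_force(),1),'pos',np.round(robot.read_position(),4))
    robot.move_gripper(OP); robot.servo_line(np.r_[xy,.115],speed=.12); print('t',robot.read_t())
def slot(a,r=.0605): a=np.radians(a); return TIN+r*np.array([np.cos(a),np.sin(a)])
E
python3 - <<'E'
from h import *
f=np.array([.5218,-.3262]); g=slot(279.5)
pick(f,.004,99,up=.14)
robot.servo_line(np.r_[g,.004+H+.012],speed=.06); lower(g)
p=[TIN[0],TIN[1],.27]; robot.goto(p,best(p,90)); im,d,p,Rt=wshot('w3'); P=wcloud(d,Rt,p); print('goal',g)
for k in knobs(P,.094):
    if k[0][1]<-.2: print(k[0].round(4),round(float(k[1]),4),k[3].round(0),k[4])
q=P[(np.abs(P[...,2]-.046)<.003)]; q=q[np.abs(np.hypot(*(q[:,:2]-TIN).T)-.095)<.02]; print(fitc(q))
print(robot.read_t())
E
```

```text
pick w 0.266 (24mm=.273) finger 29.999356269836426 dFz -4.95 t 6.9333
set dz 0 Fz [-1.74 -2.34 -1.97  1.82] F [-1.   0.4  1.8] pos [ 0.5391 -0.3559  0.0695]
t 10.0833
goal [ 0.53898538 -0.35577028]
[ 0.5851 -0.3174] 0.0123 [342. 134.] 356
[ 0.5769 -0.2582] 0.0121 [287. 142.] 362
[ 0.5385 -0.3556] 0.0121 [376. 176.] 330
[ 0.4743 -0.275 ] 0.0111 [304. 229.] 184
[ 0.52910101 -0.29611109  0.0938038 ]
10.8417
```

View pics/w3.png

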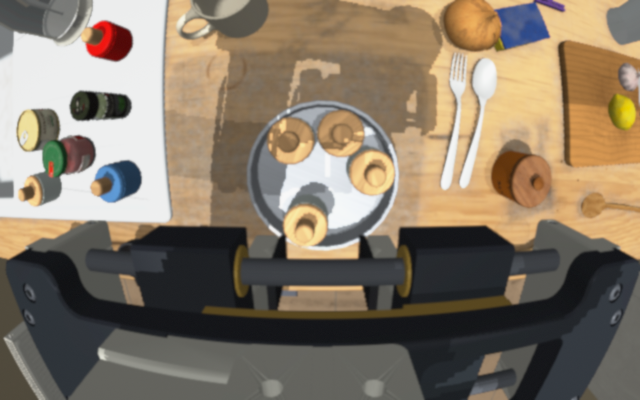

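w3: f now sits in its ring slot (376,176), the middle is free, and the placing error is under 1 mm. Next come the blue pot and a, with a look at b on the way.

```bash
cat >> h.py <<'E'
def carry(g,yaw,up=.195,slow=.115):
    p=np.array(robot.read_position()); p[2]=up; robot.servo_line(p,speed=.2)
    p=np.r_[g,up]; robot.goto(p,best(p,yaw)); robot.servo_line(np.r_[g,slow],speed=.15); robot.servo_line(np.r_[g,.004+H+.004],speed=.05)
def inspect(name,xy=None):
    if xy is None: xy=TIN-[.02,0]
    p=[*xy,.27]; robot.goto(p,best(p,90)); im,d,p,Rt=wshot(name); P=wcloud(d,Rt,p)
    for k in knobs(P,.094)+knobs(P,.0893,.003): print(k[0].round(4),round(float(k[1]),4),k[2].round(4),k[3].round(0),k[4])
    print('t',robot.read_t())
E
python3 - <<'E'
from h import *
pick(np.array([.5294,.0118]),.004,69)
carry(TIN,69); lower(TIN)
inspect('w4',[.41,.14])
E
```

```text
pick w 0.268 (24mm=.273) finger 29.986060559749603 dFz -5.48 t 14.175
set dz 0 Fz [-2.61 -2.24 -2.41  5.03] F [-1.5  1.4  5. ] pos [ 0.5293 -0.2962  0.0696]
t 19.6417
[0.6274 0.0172] 0.014 0.0933 [427.   4.] 86
[0.5757 0.1056] 0.0282 0.09 [353.  37.] 1798
[ 0.5763 -0.256 ] 0.0111 0.0929 [594.  79.] 127
[0.5228 0.2098] 0.012 0.0929 [257.  84.] 338
[ 0.5848 -0.3158] 0.0119 0.0926 [616.  81.] 108
[ 0.5286 -0.2945] 0.0118 0.0928 [608. 115.] 123
[ 0.5383 -0.3535] 0.0119 0.0927 [628. 114.] 101
[ 0.4719 -0.2716] 0.0116 0.0925 [598. 150.] 131
[0.4056 0.1729] 0.0115 0.0896 [292. 189.] 266
[ 0.4057 -0.1046] 0.0106 0.0897 [512. 190.] 149
[0.5761 0.1056] 0.0286 0.0899 [352.  38.] 1846
[ 0.5761 -0.2547] 0.0109 0.0896 [591.  79.] 50
[0.5228 0.2092] 0.012 0.0903 [262.  87.] 81
[ 0.5837 -0.3134] 0.0115 0.0894 [613.  81.] 48
[ 0.5282 -0.293 ] 0.012 0.0897 [605. 114.] 49
[ 0.5383 -0.3527] 0.0117 0.0894 [625. 114.] 45
[ 0.472  -0.2707] 0.0114 0.0899 [595. 149.] 59
[0.4057 0.1727] 0.0116 0.0893 [292. 188.] 303
[ 0.4053 -0.1044] 0.0119 0.0892 [512. 190.] 180
t 21.4333
```

View pics/w4.png

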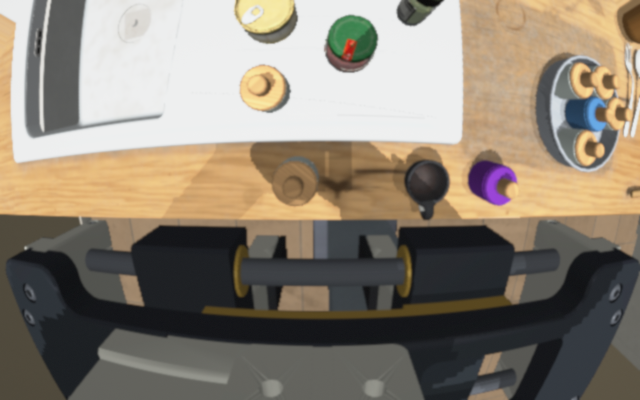

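w4: b at (293,188), a at (263,88), and the blue pot is in the middle of the tin (587,114). Moving b, then a.

```bash
python3 - <<'E'
from h import *
g=slot(219.5)
pick(np.array([.4057,.1728]),0.0,130); carry(g,130); lower(g)
inspect('w5'); 
E
```

```text
pick w 0.266 (24mm=.273) finger 29.998400509357452 dFz -6.62 t 24.225
set dz 0.0015 Fz [-2.87 -1.31] F [-0.  -1.1 -1.3] pos [ 0.4823 -0.3346  0.0705]
t 29.8917
[0.793  0.1334] 0.0272 0.094 [44. 11.] 148
[ 0.7268 -0.1764] 0.0185 0.0925 [217.   2.] 106
[0.7436 0.0211] 0.012 0.0926 [88. 21.] 157
[0.6417 0.012 ] 0.0204 0.094 [93. 91.] 171
[ 0.5851 -0.3175] 0.0121 0.0931 [342. 115.] 362
[ 0.5761 -0.258 ] 0.0122 0.0931 [287. 123.] 355
[0.5761 0.1046] 0.0283 0.0898 [ 51. 145.] 622
[ 0.539  -0.3559] 0.0122 0.0931 [376. 158.] 340
[ 0.5287 -0.2966] 0.0119 0.0933 [323. 167.] 345
[0.5228 0.2072] 0.0114 0.0922 [ 19. 182.] 94
[ 0.482  -0.3342] 0.0121 0.0931 [356. 208.] 323
[ 0.4724 -0.2745] 0.012 0.093 [303. 216.] 322
[0.7927 0.1332] 0.0271 0.0894 [46. 11.] 70
[ 0.7332 -0.1346] 0.0103 0.0875 [186.   3.] 69
[ 0.7246 -0.1811] 0.0138 0.0896 [222.   3.] 46
[0.743  0.0209] 0.0117 0.0898 [91. 22.] 58
[0.641  0.0111] 0.0197 0.0899 [95. 91.] 66
[ 0.5774 -0.2606] 0.0112 0.0906 [294. 121.] 44
[0.5765 0.1044] 0.0285 0.0896 [ 51. 145.] 657
[ 0.5404 -0.3545] 0.0119 0.0902 [371. 155.] 62
[0.5228 0.2072] 0.0114 0.0898 [ 21. 182.] 44
[ 0.4843 -0.3325] 0.0113 0.0898 [353. 201.] 52
[ 0.4759 -0.2755] 0.0106 0.0903 [304. 209.] 62
t 30.7083
```

```bash
sed -i 's/>1.2: break/>2.5: break/' h.py; python3 - <<'E'
from h import *
g=slot(99.5)
pick(np.array([.5230,.2095]),.004,9.5); carry(g,9.5); lower(g)
inspect('w6'); z=np.load('w6.npz');P=wcloud(z['d'],z['R'],z['p'])
q=P[(np.abs(P[...,2]-.046)<.003)]; q=q[np.abs(np.hypot(*(q[:,:2]-TIN).T)-.095)<.02]; print(fitc(q))
im,_=robot.grab_frame('side'); save('side2',im)
E
```

```text
pick w 0.264 (24mm=.273) finger 29.94876801967621 dFz -3.67 t 34.6917
set dz 0 Fz [-1.81 -1.54 -1.07  6.63] F [-2.1  0.6  6.6] pos [ 0.5191 -0.2366  0.0696]
t 40.9833
[0.7933 0.1335] 0.0272 0.0939 [43. 12.] 147
[ 0.7286 -0.1744] 0.0214 0.0927 [216.   2.] 114
[0.7427 0.0219] 0.0118 0.0927 [88. 21.] 155
[0.6418 0.0139] 0.0205 0.0939 [93. 91.] 173
[ 0.5851 -0.3176] 0.0121 0.0932 [342. 116.] 359
[ 0.5768 -0.2579] 0.0123 0.0931 [287. 124.] 358
[0.5756 0.1045] 0.0285 0.0898 [ 51. 146.] 612
[ 0.5386 -0.3556] 0.0123 0.0931 [376. 158.] 340
[ 0.5287 -0.2963] 0.0121 0.0932 [323. 167.] 346
[ 0.5165 -0.2376] 0.0118 0.0932 [270. 178.] 331
[ 0.4819 -0.3342] 0.0121 0.0931 [356. 208.] 318
[ 0.4724 -0.2746] 0.0119 0.093 [303. 216.] 321
[0.7933 0.1335] 0.0272 0.0893 [46. 12.] 76
[ 0.7319 -0.1337] 0.0087 0.0876 [185.   3.] 69
[ 0.7263 -0.1797] 0.0172 0.0892 [222.   3.] 54
[0.743  0.0202] 0.0117 0.0897 [91. 22.] 59
[0.6421 0.0115] 0.0198 0.0899 [95. 91.] 68
[0.5757 0.1045] 0.0286 0.0896 [ 51. 145.] 661
[ 0.5386 -0.3549] 0.012 0.0903 [371. 156.] 68
[ 0.5319 -0.2955] 0.011 0.0902 [320. 160.] 42
[ 0.517  -0.2379] 0.0117 0.0897 [273. 173.] 51
[ 0.4829 -0.3335] 0.0113 0.0901 [353. 202.] 59
[ 0.4725 -0.2746] 0.0118 0.0902 [304. 210.] 65
t 42.3917
[ 0.52894588 -0.29604877  0.09392556]
```

View pics/w6.png

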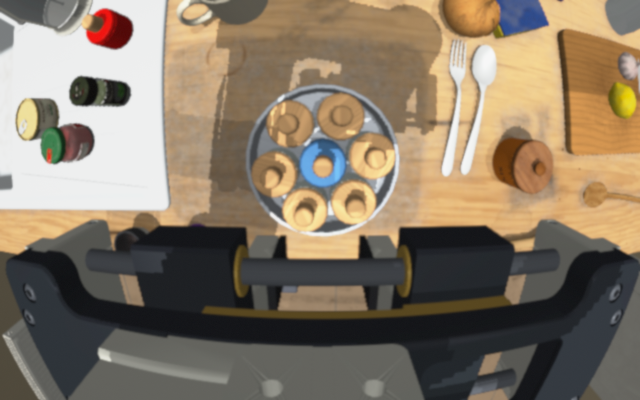

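View pics/side2.png

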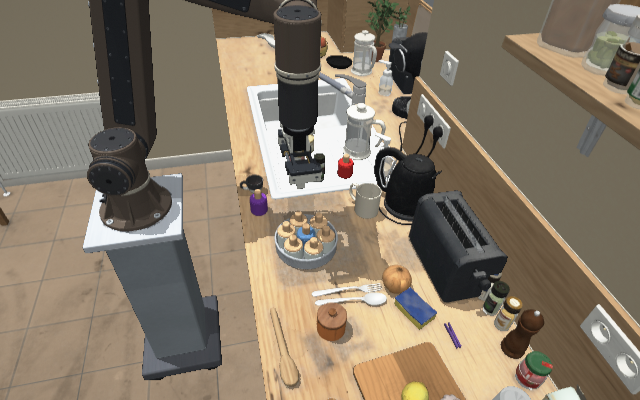

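w6: seven pots in the tin, blue at (323,162) and the six white ones around it. The side view agrees and shows the mugs and jars unmoved. Pot a sits about 2.5 mm off its goal, so I'll check that it is flat before handing in.

```bash
python3 - <<'E'
from h import *
z=np.load('w6.npz');P=wcloud(z['d'],z['R'],z['p'])
for n,c in dict(a=(.5165,-.2376),b=(.482,-.334),blue=(.5287,-.2963),f=(.5386,-.3556),p1=(.5851,-.3176),p2=(.5768,-.2579),p4=(.4724,-.2746)).items():
    q=P[(np.abs(P[...,2]-.066)<.006)&(np.hypot(P[...,0]-c[0],P[...,1]-c[1])<.027)]
    A=np.c_[q[:,:2]-c,np.ones(len(q))]; s=np.linalg.lstsq(A,q[:,2],rcond=None)[0]
    print(n,len(q),'tilt deg',np.degrees(s[:2]).round(2),'lid z',s[2].round(4))
E
```

```text
a 1144 tilt deg [-0.03  0.13] lid z 0.0658
b 1106 tilt deg [-0.26 -0.25] lid z 0.0658
blue 1245 tilt deg [ 0.05 -0.39] lid z 0.0658
f 1197 tilt deg [-0.03 -0.46] lid z 0.0657
p1 1297 tilt deg [0.16 0.03] lid z 0.0658
p2 1278 tilt deg [-0.08  0.15] lid z 0.0658
p4 1107 tilt deg [-0.47 -0.08] lid z 0.0657
```

All flat.

```bash
python3 -c "
from rig import robot
print(robot.job_done())"
```

```text
the job is handed in; nothing more can be done
None
```

The job is handed in: all seven pots are upright and flat on the tin's floor, blue in the middle with the six white ones round it, the tin has not moved, and nothing else looks disturbed; pot b may have been let go about 1 mm above the floor.

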